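# Stand the stain stick in its holder and snap its cap on

### The job

First stand the blue stain stick upright in the hole of the dark steel stand, right down to the bottom, and let go of it. Then fetch the orange cap, press it open end down onto the stick's white stud until it clicks, and keep pressing past the click until its rim is fully home on the blue shoulder. Finish while still holding the cap and pressing it firmly down: do not let go or ease off at the end. Leave everything else on the counter where it is.

Things in the scene. Friction and masses are not known exactly. Their poses are not given: they have to be found in the camera images.
- stick_mid (a point): Uncapped stain stick, loose, about 80 g, standing on the counter on its flat foot: blue round body 32 mm across and 85 mm tall, then a white stud 23 mm tall; 108 mm in all. This point is on its axis half-way up, 54 mm above the foot; z up the axis. Grip the blue body 65 to 75 mm above the foot, so that the fingers stay clear of the stand and the gripper's body clears the stud.
- stick_foot (a point): Centre of the underside of the stain stick; z up its axis.
- stick_shoulder (a point): Centre of the flat blue shoulder of the stick, 85 mm above its foot, where the cap's rim comes to rest; z up its axis. The white stud rises from it: a collar 22 mm across tapering over 4 mm, a neck 10 mm across, and a ball 16 mm across whose centre is 15 mm above the shoulder.
- cap_mid (a point): Orange snap cap, loose, about 30 g, standing on the counter open end down: a round cup 32 mm across and 40 mm tall, bore 26 mm across and 32 mm deep, with four sprung claws inside, 8.6 mm above the rim. This point is on its axis half-way up, 20 mm above the rim; z points to the closed top.
- cap_rim (a point): Centre of the cap's open end; z to the closed top. Pushed onto the stud the claws resist with about 5 to 12 N while the rim is 12 to 7 mm above the shoulder; then they slip over the ball and pull cap and stick together (click: the force drops to nothing; the light stick may hop up 6 mm). Go on pressing: the force rises steeply once rim, stick and hole floor all meet.
- stand_hole0 (a point): Centre of the mouth of the stand's hole; z up. The stand is a dark steel block 90 x 90 mm, 42 mm high, fixed, with one round upright hole 34.5 mm across, 4 mm chamfer at the mouth, 30 mm deep (flat floor 12 mm above the counter). A stick fully down has its foot 30 mm below this point and its shoulder 55 mm above it.
- stick: The stain stick described above; origin at the centre of its underside.
- cap: The cap described above; origin at the centre of its open end.
- stand: The stand described above; origin at the centre of its underside.
- mug: Bystander: tan ceramic mug of wooden clothespins, 84 mm across, about 130 mm high with the pins, handle towards its +y; origin under its centre.
- tub: Bystander: closed pod tub, white with a green lid, 128 x 168 mm, 103 mm high; origin under its centre.
- spare: Bystander: spare stain stick, green with a white cap already on, 32 mm across, 125 mm high; origin under its centre.
- tin: Bystander: flat round brass tin, 72 mm across, 30 mm high; origin under its centre.
- bottle: Bystander: white detergent bottle, 72 mm across, 200 mm high; origin under its centre.
- scoop: Bystander: yellow measuring cup, 64 mm across, 50 mm high; origin under its centre.
Mind the look-alikes: they are no part of the job. There is more than one size of the stick; the job needs the largest.

How it is judged (in metres and radians):
On the way, in this order (a step that is already met when the one before it is completed fails the run):
1. the stick stands upright at the bottom of the stand's hole, let go of, cap not yet on (z of stick_foot in the frame of stand_hole0 below -0.027 m and horizontal distance between stick_foot and stand_hole0 below 0.006 m and angle between stick_mid's own z axis and vertical below 0.15 rad and contact force between stick and the fingers below 0.2 N and distance between cap_rim and stick_shoulder above 0.03 m), for 0.2 s.
2. the cap has clicked onto the stud and its rim is home on the shoulder (z of cap_rim in the frame of stick_shoulder below 0.0025 m and distance between cap_rim and stick_shoulder below 0.005 m and angle between the z axis of cap_mid and the z axis of stick_mid, either way round below 0.15 rad), for 0.2 s.
At the end, for the whole second after the job is handed in: Stick upright (0.15 rad) in the stand, foot within 3 mm of the hole's bottom; cap clicked on, rim within 2.5 mm of the shoulder; through the last second the fingers are on the cap and press it down so that the stick bears on the stand with over 4 N (z of stick_foot in the frame of stand_hole0 below -0.027 m and horizontal distance between stick_foot and stand_hole0 below 0.006 m and angle between stick_mid's own z axis and vertical below 0.15 rad and z of cap_rim in the frame of stick_shoulder below 0.0025 m and distance between cap_rim and stick_shoulder below 0.005 m and angle between cap_mid's own z axis and vertical below 0.2 rad and contact force between cap and the fingers above 1 N and contact force between stick and stand above 4 N); the arm keeps its last pose, push and grip.
It fails at once if a bystander is shifted by more than 25 mm (distance of any of mug, tub, spare, tin, bottle, scoop from where it was at the start of the episode above 0.025 m).
It also fails if it takes over 72 s, if anything falls off the work surface, if the arm or the gripper's body presses on something with over 40 N, if the wrist force passes 120 N, or if a joint passes its speed limit or range.

### The arm

A 7-joint arm with a two-finger parallel gripper is mounted at the origin on the work surface. World frame = base frame: x ahead of the robot, y to its left, z up, the work surface at z = 0. Lengths are in mm, angles in rad, forces in N, time in s.
With the tool pointing down it reaches from about 400 to 900 mm from the base axis. Payload 5.5 kg.
Tool frame: the origin (TCP) lies midway between the tips of the shut fingers; the grasp point (between the pads) lies 19 mm behind it; z points along the fingers, y is the direction in which the jaws open and shut (so a half turn about z gives the same grasp; the last joint's range is limited). The gripper opens to 85 mm and grips with 20 to 120 N. Pads are 22 mm wide; open, the fingers measure 114 mm over their backs; the gripper's body (76 mm by 85 mm) begins 54 mm behind the grasp point. The pads swing forward as they close: fully open they stand 13 mm farther back than shut.
Start: joints at [-1.068, 0.501, -0.427, 1.55, 0.221, 1.138, -0.21], TCP at [154.342, 631.41, 231.31] pointing down, gripper open.
Joint ranges: [-2.88, 2.88], [-0.31, 2.03], [-1.54, 1.56], [0.2, 2.42], [-1.41, 4.55], [0.19, 2.02], [-2.57, 2.57]. Speed limits (rad/s): [2.57, 2.57, 3.14, 3.14, 3.14, 3.14, 3.14].

### API

Orientations are given as [roll, pitch, yaw] about the fixed x, y, z axes, in that order (R = Rz(yaw) Ry(pitch) Rx(roll)).
In Python, from plant import r gives the robot as it stands.
- The arm moves only by the tool drive_tool, never from a script. Its argument "increments" is one flat list of numbers, 6 for each row, row after row: the shift along the tool's x, y, z in cm, then the turn, a rotation vector about the tool's x, y, z in degrees. In form: [tx, ty, tz, ax, ay, az, tx, ty, tz, ax, ay, az, ...]. A call has exactly 8 rows; each row is the pose to reach, as a shift and turn from the pose commanded when the call began, along the tool's axes at that moment; what a row does not reach only later rows make up. A row lasts 1/8 s, in which the tool goes at most 62.5 mm and 10.7 degrees, less where a joint would pass 70% of its speed; a pose out of reach is approached as far as the arm can. A call with a gripper value outside its range is refused whole. "grip" is the opening, from -1 (shut) to 1 (fully open), so that 0 is half open, set as the call begins (left out, the last holds). The fingers move at their own pace and stop on an object; "newtons" is the grip in N (left out, the last holds). Time passes only in rows, so rows that repeat a pose let the fingers close, or fill a call up. It gives the time, the measured TCP pose, the force and the opening at its end, in the units of the state.
- r.read_state(): the state, without advancing time (a new reading comes with each control period).
- r.read_camera(name): name is "side" or "top"; returns a dict with "img" (384x512x3 uint8, red, green, blue), "fx", "fy", "cx", "cy" (pixels), "dist_coeffs" ([k1, k2, p1, p2, k3] as OpenCV has them; the pictures are not rectified), "R" (3x3) and "t" (3): a world point X has camera coordinates R X + t. Camera axes: x right, y down, z forward; pixel columns grow to the right and rows downward; lengths in mm; the calibration is good to about 2 mm. A picture is of the moment at which its call begins. There is no depth.
- r.job_done(): hands the job in, once; it reports no verdict.
The state is a dict: "clock": time; "q": joint angles; "dq": joint speeds; "tau": joint torques, N m; "ee_pos": TCP position; "eef_rot": TCP orientation; "contact_force": force on the tool from outside, world axes, zero at the start; "moment": the same for the moment, N m; "grip_width": finger opening in mm.
Only numpy, scipy, OpenCV 4.12 (cv2) and the standard library are available. Lean on these libraries where they do the work, as an engineer would, in place of code of your own. Each camera call takes 0.05 s, during which the arm holds its last target. There are 200 camera calls.

## Working session

There is one attempt and no reset: what is moved stays moved. The work goes in short steps, Python scripts to look and compute and a tool call to move; the robot and the scene stay as the last step left them, time stands still between calls to the robot, and variables do not carry over. Pictures are saved under pics/ and viewed, about 8 in all and at most 12, crops included, and the job is handed in when it is done.

Besides the shell and the picture viewer there is one more tool, called after "Call:" as name(argument=value, ...) on one line, values as JSON. drive_tool: Moves the arm, as the interface text tells. Its arguments: {"type":"object","properties":{"increments":{"type":"array","items":{"type":"number"}},"grip":{"type":"number"},"newtons":{"type":"number"}},"required":["increments"]}

```bash
mkdir -p pics; ls; python3 - <<'E'
from plant import r
import cv2,numpy as np,pickle
d={}
for n in("top","side"):
    c=r.read_camera(n);d[n]=c;cv2.imwrite(f"pics/{n}0.png",cv2.cvtColor(c["img"],cv2.COLOR_RGB2BGR))
    print(n,c["fx"],c["cx"],c["cy"],c["dist_coeffs"],(-np.array(c["R"]).T@c["t"]).round(),np.round(c["R"],3).tolist())
pickle.dump(d,open("c0.pkl","wb"))
print(r.read_state())
E
```

```text
pics
top 457.2239466731855 255.89026314103086 190.3239366507046 [-0.07465814  0.          0.          0.          0.        ] [ 217.  -42. 1880.] [[0.017, -1.0, -0.003], [-0.978, -0.016, -0.207], [0.207, 0.007, -0.978]]
side 445.91085542226443 258.8808420443524 197.99523869457943 [0.05901559 0.         0.         0.         0.        ] [ 159. -952.  979.] [[0.9, -0.436, 0.016], [-0.271, -0.588, -0.762], [0.342, 0.681, -0.648]]
{'clock': 0.1, 'q': array([-1.06780923,  0.50175086, -0.42684264,  1.55132786,  0.22081458,
        1.13827658, -0.21028914]), 'dq': array([-1.52124543e-03, -2.28385098e-03,  5.75535218e-04, -3.44787477e-03,
        8.22684709e-04,  5.19076884e-04, -7.11778248e-05]), 'tau': array([-1.14200916e-02, -5.70813024e+01, -5.83897188e+00, -2.81746262e+01,
        1.04763993e-02,  5.51538484e-03, -9.71296004e-06]), 'ee_pos': array([154.24821904, 630.8095974 , 230.37550188]), 'eef_rot': array([-3.13989014e+00, -7.06142921e-05,  2.90189812e+00]), 'contact_force': array([-0.04360652, -0.18696042, -0.26300466]), 'moment': array([-0.00679083,  0.0098436 , -0.02563899]), 'grip_width': 85.22718979627345}
```

View pics/top0.png

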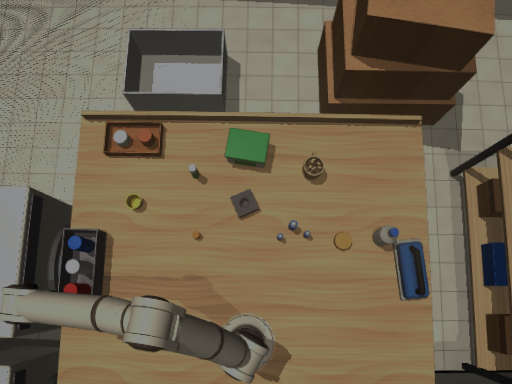

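View pics/side0.png

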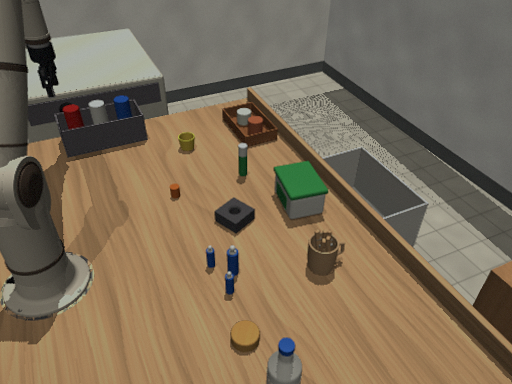

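The three blue sticks are in top at (293,225), (280,237), (307,235) and in side at (233,260), (210,257), (229,283). The one at top (293,225) / side (233,260) looks largest. I also see the orange cap at top (196,235) / side (175,190) and the stand at top (245,203) / side (235,214). I'll confirm with an enlarged crop and fit the positions.

```bash
cat > h.py <<'E'
import cv2,numpy as np
from scipy.optimize import least_squares,minimize
def proj(c,P):
    return cv2.projectPoints(np.float64(P).reshape(-1,1,3),cv2.Rodrigues(np.array(c["R"]))[0],np.float64(c["t"]),
      np.array([[c["fx"],0,c["cx"]],[0,c["fy"],c["cy"]],[0,0,1.]]),np.float64(c["dist_coeffs"]))[0].reshape(-1,2)
def ray(c,u,z):
    f=lambda p:(proj(c,[p[0],p[1],z])-u)[0]
    return least_squares(f,[500,0]).x
a=np.linspace(0,2*np.pi,40,endpoint=False)
def cyl(x,y,z0,z1,rad): return np.array([[x+rad*np.cos(t),y+rad*np.sin(t),z] for z in(z0,z1) for t in a])
def cen(c,P):
    m=cv2.moments(cv2.convexHull(np.float32(proj(c,P))));return np.array([m['m10'],m['m01']])/m['m00'],m['m00']
def blob(c,cond,u,w=22):
    """centroid+area of the blob nearest u; cond(H,S,V)->mask"""
    h=cv2.cvtColor(c["img"],cv2.COLOR_RGB2HSV).astype(int)
    n,l,s,ce=cv2.connectedComponentsWithStats(cond(h[...,0],h[...,1],h[...,2]).astype(np.uint8),connectivity=8)
    k=min([i for i in range(1,n) if s[i,4]>8],key=lambda i:np.hypot(*(ce[i]-u)))
    return ce[k],s[k,4]
blue=lambda h,s,v:(abs(h-112)<14)&(s>110)&(v>35)
orange=lambda h,s,v:(h<14)&(s>170)&(v>70)
dark=lambda h,s,v:(v<85)&(s<110)
E
python3 - <<'E'
from h import *
import pickle
d=pickle.load(open("c0.pkl","rb"))
def fit(name,cond,ut,us,P):
    b={"top":blob(d["top"],cond,ut),"side":blob(d["side"],cond,us)}
    for cs in(("top",),("side",),("top","side")):
        x=least_squares(lambda p:np.concatenate([cen(d[k],P(*p))[0]-b[k][0] for k in cs]),[500,0])
        print(name,cs,x.x.round(1),x.fun.round(2),[(b[k][0].round(1),b[k][1],round(cen(d[k],P(*x.x))[1])) for k in cs])
st=lambda x,y:cyl(x,y,0,85,16)
for i,(t,s) in enumerate([((293,225),(233,262)),((280,237),(210,257)),((307,235),(229,285))]): fit(f"stick{i}",blue,t,s,st)
fit("cap",orange,(196,235),(175,190),lambda x,y:cyl(x,y,0,40,16))
sq=lambda x,y:np.array([[x+64*np.cos(q),y+64*np.sin(q),z] for z in(0,42) for q in np.radians([15,105,195,285])])
fit("stand",dark,(245,203),(235,214),sq)
for k,(u,v) in{"top":(310,240),"side":(235,270)}.items(): print(k,ray(d[k],np.array([u,v]),0))
def crop(k,x,y,w,h,s):
    return cv2.resize(cv2.cvtColor(d[k]["img"][y:y+h,x:x+w],cv2.COLOR_RGB2BGR),None,fx=s,fy=s,interpolation=cv2.INTER_NEAREST)
A=crop("side",165,175,100,120,5);B=crop("top",185,185,60,60,5);C=crop("top",225,185,100,60,3)
im=np.zeros((600,800,3),np.uint8);im[:600,:500]=A;im[:300,500:]=B;im[300:480,500:800]=C
cv2.imwrite("pics/crop0.png",im)
E
```

```text
stick0 ('top',) [500.   0.] [-145.49  -16.06] [(array([393.7, 231.7]), np.int32(54), 74)]
stick0 ('side',) [500.   0.] [-12.57 -53.16] [(array([231.5, 270.9]), np.int32(331), 270)]
stick0 ('top', 'side') [500.   0.] [-145.49  -16.06  -12.57  -53.16] [(array([393.7, 231.7]), np.int32(54), 74), (array([231.5, 270.9]), np.int32(331), 270)]
stick1 ('top',) [500.   0.] [-145.49  -16.06] [(array([393.7, 231.7]), np.int32(54), 74)]
stick1 ('side',) [445.3   0. ] [ -8.52 -35.71] [(array([210.6, 258.7]), np.int32(104), 279)]
stick1 ('top', 'side') [500.   0.] [-145.49  -16.06    8.3   -40.89] [(array([393.7, 231.7]), np.int32(54), 74), (array([210.6, 258.7]), np.int32(104), 270)]
stick2 ('top',) [500.   0.] [-145.49  -16.06] [(array([393.7, 231.7]), np.int32(54), 74)]
stick2 ('side',) [500.   0.] [-12.57 -53.16] [(array([231.5, 270.9]), np.int32(331), 270)]
stick2 ('top', 'side') [500.   0.] [-145.49  -16.06  -12.57  -53.16] [(array([393.7, 231.7]), np.int32(54), 74), (array([231.5, 270.9]), np.int32(331), 270)]
cap ('top',) [-0.  0.] [175.78  54.91] [(array([ 70., 288.]), np.int32(116), 64)]
cap ('side',) [390.6   0. ] [11.27 43.8 ] [(array([174.2, 190.1]), np.int32(100), 165)]
cap ('top', 'side') [312.5   0. ] [177.42 -25.41 -14.13  51.76] [(array([ 70., 288.]), np.int32(116), 54), (array([174.2, 190.1]), np.int32(100), 175)]
stand ('top',) [531.2   0. ] [3.97 5.92] [(array([244.5, 203.1]), np.int32(482), 528)]
stand ('side',) [546.9   0. ] [-1.57  3.93] [(array([234.4, 215.1]), np.int32(914), 887)]
stand ('top', 'side') [539.1   0. ] [ 4.01  4.05 -3.86  4.65] [(array([244.5, 203.1]), np.int32(482), 528), (array([234.4, 215.1]), np.int32(914), 893)]
top [ 409.98960771 -255.1631861 ]
side [ 475.93262606 -177.22115755]
```

View pics/crop0.png

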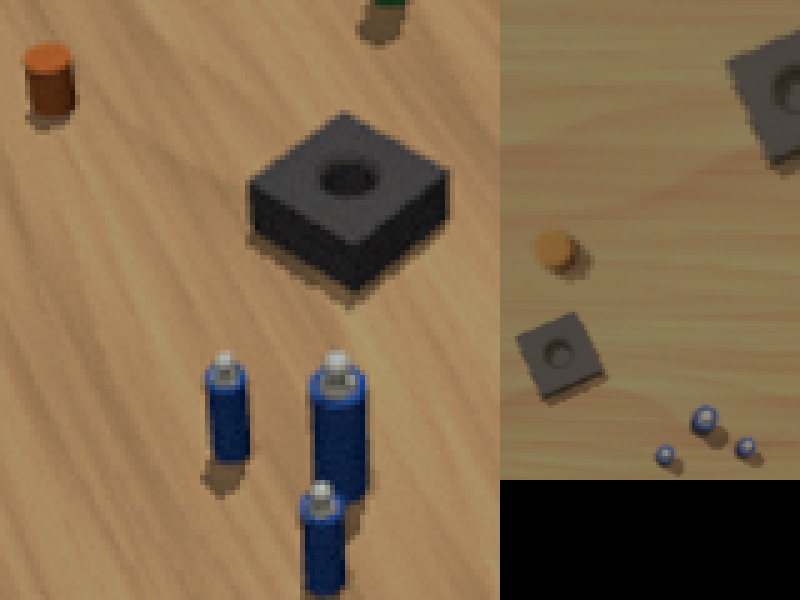

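The crop confirms it: the blue stick at side (233,260) is clearly larger than those at (210,257) and (229,283), so it's the one the job needs. Next I'll fix the fits: the finite-difference step was too small, and the top-view colours are paler.

```bash
cat >> h.py <<'E'
S=8
def render(c,parts,win):
    x0,y0,w,h=win;m=np.zeros((h*S,w*S),np.uint8)
    for P in parts:
        p=(proj(c,P)-[x0-.5,y0-.5])*S-.5
        cv2.fillConvexPoly(m,cv2.convexHull(np.float32(np.round(p*16)).astype(np.int32)),1,shift=4)
    return cv2.resize(m.astype(np.float32),(w,h),interpolation=cv2.INTER_AREA)
def fitm(obs,model,p0,step=8):
    """obs: list of (cam,win,mask float)"""
    f=lambda p:sum(((render(c,model(p),w)-o)**2).sum() for c,w,o in obs)
    p0=np.float64(p0);n=len(p0)
    for s in(step,step/4):
        q=minimize(f,p0,method="Nelder-Mead",options=dict(initial_simplex=np.vstack([p0]+[p0+s*np.eye(n)[i] for i in range(n)]),xatol=.05,fatol=1e-3,maxiter=600));p0=q.x
    return q.x,q.fun
def stick(p,z=0): 
    x,y=p[:2];return [cyl(x,y,z,z+85,16),cyl(x,y,z+85,z+108,8)]
def stand(p):
    x,y,q=p[0],p[1],p[2]/50
    return [np.array([[x+45*2**.5*np.cos(q+k*np.pi/2),y+45*2**.5*np.sin(q+k*np.pi/2),z] for z in(0,42) for k in range(4)])]
def cap(p,z=0): return [cyl(p[0],p[1],z,z+40,16)]
def win(c,w): return c["img"][w[1]:w[1]+w[3],w[0]:w[0]+w[2]].astype(int)
E
python3 - <<'E'
from h import *
import pickle
d=pickle.load(open("c0.pkl","rb"))
T,Sd=d["top"],d["side"]
def chk(nm,masks,model,p0):
    for sel in((0,),(1,),(0,1)):
        p,f=fitm([masks[i] for i in sel],model,p0);print(nm,sel,p.round(1),"err",round(f,1),[int(masks[i][2].sum()) for i in sel])
    return p
isb=lambda I:(I[...,2]>I[...,0]-8).astype(float)       # blue/white vs wood
iso=lambda I:((I[...,0]>2.4*I[...,2])&(I[...,0]-I[...,1]>35)).astype(float)
isd=lambda I:(I[...,0]-I[...,2]<22).astype(float)*(I.sum(2)<300)
w1=(285,216,16,18);w2=(222,240,20,34)
print(win(T,(285,216,18,1)).tolist()); 
for nm,c,w,f in(("stT",T,w1,isb),("stS",Sd,w2,isb),("caT",T,(188,227,18,16),lambda I:iso(I)),("caS",Sd,(165,180,20,24),iso)):
    print(nm);print("\n".join("".join(".#"[int(v)] for v in row) for row in f(win(c,w))))
print(win(T,(190,235,14,1)).tolist())
mk=lambda c,w,f:(c,w,f(win(c,w)))
ms=[mk(T,w1,isb),mk(Sd,(222,240,20,32),isb)]
g=ray(T,np.array([293,225.]),60)
chk("stick",ms,stick,g)
g=ray(T,np.array([245,203.]),30)
for q in(10,50): chk("stand",[mk(T,(225,182,40,42),isd),mk(Sd,(208,190,55,50),isd)],stand,[*g,q])
g=ray(T,np.array([196,235.]),30)
chk("cap",[mk(T,(188,227,18,16),iso),mk(Sd,(165,180,20,24),iso)],cap,g)
print("small",ray(T,np.array([280,237.]),60),ray(T,np.array([307,235.]),60))
E
```

```text
[[[140, 124, 87], [139, 124, 86], [139, 123, 86], [139, 124, 86], [139, 123, 86], [139, 123, 86], [139, 122, 85], [139, 122, 85], [139, 122, 85], [139, 122, 86], [139, 122, 85], [139, 122, 84], [139, 122, 84], [139, 121, 84], [139, 120, 83], [139, 120, 83], [139, 120, 83], [139, 120, 83]]]
stT
................
................
................
................
.......###......
.....#######....
.....###..##....
....###.##.##...
....###....##...
....####..###...
....########....
....#######.....
.....#####......
......###.......
................
................
................
................
stS
....................
....................
....................
....................
....................
....................
.........###........
.........###........
........#....#......
......###....##.....
.....####..#.###....
.....###..##..##....
.....###.....###....
.....###....####....
.....###########....
.....###########....
.....###########....
......##########....
......##########....
......##########....
......##########....
......##########....
......##########....
......######
[... 1152 characters left out ...]
8, 51], [131, 91, 48], [97, 65, 34], [81, 62, 42], [99, 77, 53], [117, 97, 67], [135, 116, 81]]]
stick (0,) [ 467.2 -180. ] err 16.6 [57]
stick (1,) [ 464.5 -187.6] err 55.1 [227]
stick (0, 1) [ 467.  -181.6] err 77.5 [57, 227]
stand (0,) [556.4  17.7 -17.7] err 26.6 [479]
stand (1,) [557.7  16.4 -16.7] err 37.1 [886]
stand (0, 1) [557.3  17.  -17.2] err 69.6 [479, 886]
stand (0,) [556.4  17.8  60.9] err 26.6 [479]
stand (1,) [557.5  15.8  61.4] err 37.2 [886]
stand (0, 1) [557.3  16.5  61.5] err 69.2 [479, 886]
cap (0,) [421.5 214.1] err 23.5 [34]
cap (1,) [424.2 212.5] err 30.5 [99]
cap (0, 1) [423.3 213.6] err 55.1 [34, 99]
small [ 413.91131475 -128.70907022] [ 423.62328819 -236.47532571]
```

Positions so far: stick ≈ (467,-182), stand ≈ (557,17), cap ≈ (423,213). I'll start moving while refining the stick and cap fits offline.

Call:
drive_tool(increments=[-5.1, -3.7, 0, 0, 0, 9, -10.2, -7.3, 0, 0, 0, 18, -15.3, -11, 0, 0, 0, 27, -20.4, -14.7, 0, 0, 0, 36, -25.5, -18.3, 0, 0, 0, 45, -30.6, -22, 0, 0, 0, 54, -35.7, -25.7, 0, 0, 0, 63, -40.7, -29.3, 0, 0, 0, 72], grip=1, newtons=30)

```text
clock: 1.1
ee_pos: [480.0, 249.5, 231.2]
eef_rot: [-3.141, -0.0, 1.64]
contact_force: [0.5, 0.2, 0.2]
grip_width: 85.5
```

```bash
cat >> h.py <<'E'
from scipy.spatial.transform import Rotation as Ro
def inc(s,xyz,ydir=None):
    """increment (cm, deg) from measured pose to tool-down TCP xyz with jaw axis at ydir deg"""
    R=Ro.from_euler("xyz",s["eef_rot"]); t=R.inv().apply(np.array(xyz)-s["ee_pos"])/10
    yaw=np.degrees(s["eef_rot"][2])%360; T=R
    if ydir is not None:
        y=min([ydir+90,ydir+270,ydir-90],key=lambda v:abs((v-yaw+180)%360-180))
        T=Ro.from_euler("xyz",[np.pi,0,np.radians(y)])
    print("pos",s["ee_pos"].round(1),"jaw",round(yaw-90,1),"F",s["contact_force"].round(1),"w",round(s["grip_width"],1),"t",round(s["clock"],2),"q7",s["q"][6].round(2))
    print("inc",t.round(2),(R.inv()*T).as_rotvec(degrees=True).round(1))
E
python3 - <<'E'
from h import *
import pickle
from plant import r
d=pickle.load(open("c0.pkl","rb"))
T,Sd=d["top"],d["side"]
k=np.ones((5,5),np.uint8)
def fill(m):
    m=cv2.morphologyEx(np.pad(m,6).astype(np.uint8),cv2.MORPH_CLOSE,k)[6:-6,6:-6];return m.astype(float)
isb=lambda I:fill(I[...,2]>I[...,0]-20)
iso=lambda I:fill(I[...,0]>1.9*I[...,2])
mk=lambda c,w,f:(c,w,f(win(c,w)))
for nm,ms,mo,g in(("stick",[mk(T,(285,216,16,18),isb),mk(Sd,(222,240,20,32),isb)],stick,(467,-182)),("cap",[mk(T,(188,227,18,16),iso),mk(Sd,(165,180,20,24),iso)],cap,(423,213))):
    for sel in((0,),(1,),(0,1)):
        p,f=fitm([ms[i] for i in sel],mo,g);print(nm,sel,p.round(1),round(f,1),[(int(ms[i][2].sum()),render(ms[i][0],mo(p),ms[i][1]).sum()) for i in sel])
inc(r.read_state(),[467,-182,180],4)
E
```

```text
stick (0,) [ 466.1 -180.4] 3.4 [(73, np.float32(76.140625))]
stick (1,) [ 465.6 -186.1] 21.6 [(268, np.float32(282.40625))]
stick (0, 1) [ 467.4 -181.5] 28.3 [(73, np.float32(75.984375)), (268, np.float32(296.53125))]
cap (0,) [421.3 212.8] 5.4 [(69, np.float32(62.90625))]
cap (1,) [423.8 212.1] 11.7 [(153, np.float32(137.95312))]
cap (0, 1) [423.3 212.6] 21.3 [(69, np.float32(62.765625)), (153, np.float32(137.85938))]
pos [480.  249.5 231.2] jaw 4.0 F [0.5 0.2 0.2] w 85.5 t 1.1 q7 -0.47
inc [-42.96  -4.29   5.12] [-0. -0. -0.]
```

Call:
drive_tool(increments=[-5.5, -0.5, 0.6, 0, 0, 0, -11, -1, 1.2, 0, 0, 0, -16.5, -1.6, 1.9, 0, 0, 0, -22, -2.2, 2.6, 0, 0, 0, -27.5, -2.7, 3.2, 0, 0, 0, -33, -3.3, 3.9, 0, 0, 0, -38, -3.8, 4.5, 0, 0, 0, -42.96, -4.29, 5.1, 0, 0, 0], grip=1)

```text
clock: 2.1
ee_pos: [467.8, -181.8, 179.9]
eef_rot: [-3.141, -0.0, 1.645]
contact_force: [0.5, 0.4, 1.6]
grip_width: 86.1
```

Call:
drive_tool(increments=[0, 0, 2, 0, 0, 0, 0, 0, 4.5, 0, 0, 0, 0, 0, 7, 0, 0, 0, 0, 0, 9.5, 0, 0, 0, 0, 0, 11.5, 0, 0, 0, 0, 0, 12.8, 0, 0, 0, 0, 0, 13.2, 0, 0, 0, 0, 0, 13.2, 0, 0, 0])

```text
clock: 3.1
ee_pos: [468.4, -180.4, 48.4]
eef_rot: [3.142, 0.0, 1.645]
contact_force: [0.1, -0.2, 0.6]
grip_width: 85.5
```

```bash
python3 - <<'E'
from h import *
from plant import r
im=[]
for n,(x,y,w,h) in(("side",(170,190,110,120)),("top",(240,170,90,120))):
    c=r.read_camera(n);im.append(cv2.resize(cv2.cvtColor(c["img"][y:y+h,x:x+w],cv2.COLOR_RGB2BGR),None,fx=4,fy=4))
cv2.imwrite("pics/g1.png",np.hstack(im))
inc(r.read_state(),[467,-182,48],4)
E
```

```text
pos [ 468.9 -180.5   48.9] jaw 4.3 F [ 0.3 -0.2 -0. ] w 85.8 t 3.2 q7 0.53
inc [-0.14 -0.2   0.09] [0.1 0.  0.3]
```

View pics/g1.png

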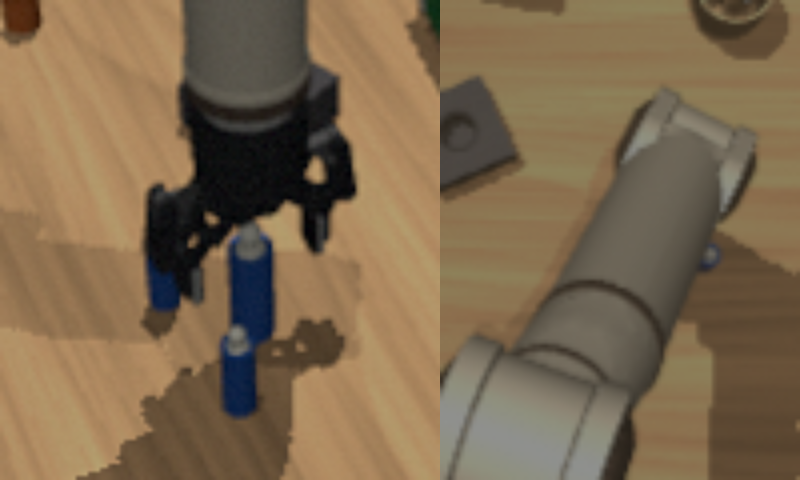

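The largest stick stands between the open fingers, at about (250,285) in the crop. The small sticks, at (163,280) and (240,370), aren't being touched. I'll close now.

Call:
drive_tool(increments=[0, -0.1, 0, 0, 0, 0, 0, -0.1, 0, 0, 0, 0, 0, -0.1, 0, 0, 0, 0, 0, -0.1, 0, 0, 0, 0, 0, -0.1, 0, 0, 0, 0, 0, -0.1, 0, 0, 0, 0, 0, -0.1, 0, 0, 0, 0, 0, -0.1, 0, 0, 0, 0], grip=-1, newtons=40)

```text
clock: 4.2
ee_pos: [467.4, -180.4, 48.6]
eef_rot: [3.141, -0.0, 1.645]
contact_force: [-1.7, -0.7, 6.0]
grip_width: 31.1
```

Call:
drive_tool(increments=[0, 0, -1, 0, 0, 0, 0, 0, -2.5, 0, 0, 0, 0, 0, -4, 0, 0, 0, 0, 0, -5.5, 0, 0, 0, 0, 0, -7, 0, 0, 0, 0, 0, -8, 0, 0, 0, 0, 0, -8, 0, 0, 0, 0, 0, -8, 0, 0, 0])

```text
clock: 5.2
ee_pos: [467.0, -180.2, 128.0]
eef_rot: [-3.141, -0.0, 1.645]
contact_force: [0.3, 0.2, -0.9]
grip_width: 30.9
```

```bash
python3 - <<'E'
from h import *
from plant import r
c=r.read_camera("side");s=r.read_state()
cv2.imwrite("pics/g2.png",cv2.resize(cv2.cvtColor(c["img"][170:310,170:290],cv2.COLOR_RGB2BGR),None,fx=4,fy=4))
inc(s,[557,17,s["ee_pos"][2]],4)
E
```

```text
pos [ 466.8 -180.2  127.8] jaw 4.3 F [-0.6  0.  -0.5] w 31.0 t 5.25 q7 0.49
inc [19.   10.46 -0.  ] [-0.1 -0.   0.3]
```

View pics/g2.png

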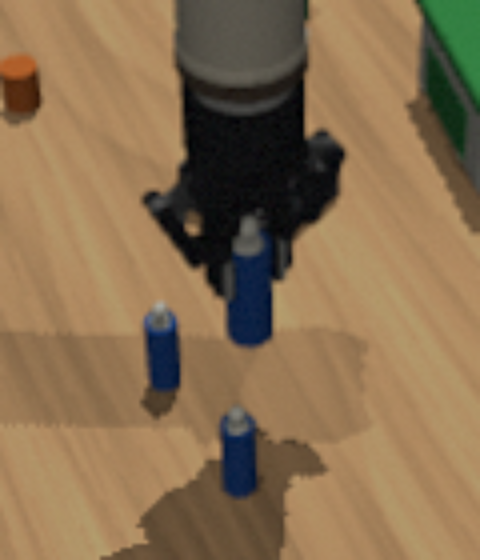

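The stick is held and hangs upright, with its foot at about (250,338) in the crop. The two small sticks are undisturbed. I'll measure its offset in the hand.

```bash
python3 - <<'E'
from h import *
from plant import r
c=r.read_camera("side");s=r.read_state()
w=(222,236,22,26)
I=win(c,w);m=(I[...,2]>I[...,0]+15).astype(float)
print("\n".join("".join(".#"[int(v)] for v in row) for row in m))
for z in(77,79,81):
    x0=least_squares(lambda p:cen(c,cyl(p[0],p[1],z,z+42,16))[0]-0,[467,-180]).x if 0 else (467,-181)
    p,f=fitm([(c,w,m)],lambda p:[cyl(p[0],p[1],z,z+90,16)],x0,4);print(z,p.round(1),f,s["ee_pos"].round(1))
E
```

```text
......##########......
......###########.....
.......##########.....
.......#########......
.......#########......
.......#########......
.......#########......
.......#########......
......##########......
.....###########......
.....###########......
.....###########......
.....###########......
.....###########......
.....###########......
.....###########......
.....###########......
......#########.......
......#########.......
.......#######........
..........##..........
......................
......................
......................
......................
......................
77 [ 470.8 -174.3] 28.2412109375 [ 466.8 -180.2  127.7]
79 [ 469.9 -176.3] 28.634033203125 [ 466.8 -180.2  127.7]
81 [ 469.2 -177.9] 29.097900390625 [ 466.8 -180.2  127.7]
```

Call:
drive_tool(increments=[2.5, 1.5, 0, 0, 0, 0, 6, 3.5, 0, 0, 0, 0, 9.5, 5.3, 0, 0, 0, 0, 13, 7.2, 0, 0, 0, 0, 16, 8.8, 0, 0, 0, 0, 18, 9.9, 0, 0, 0, 0, 19, 10.4, 0, 0, 0, 0, 19, 10.4, 0, 0, 0, 0])

```text
clock: 6.3
ee_pos: [556.6, 17.1, 127.8]
eef_rot: [-3.141, 0.0, 1.646]
contact_force: [0.7, -0.5, -0.6]
grip_width: 31.1
```

Call:
drive_tool(increments=[0, 0, 1.2, 0, 0, 0, 0, 0, 2.4, 0, 0, 0, 0, 0, 3.2, 0, 0, 0, 0, 0, 3.6, 0, 0, 0, 0, 0, 3.9, 0, 0, 0, 0, 0, 4.2, 0, 0, 0, 0, 0, 4.4, 0, 0, 0, 0, 0, 4.4, 0, 0, 0])

```text
clock: 7.3
ee_pos: [557.0, 16.9, 84.3]
eef_rot: [3.141, -0.0, 1.645]
contact_force: [0.4, 1.3, -0.6]
grip_width: 30.9
```

```bash
python3 - <<'E'
from h import *
from plant import r
c=r.read_camera("side");s=r.read_state()
cv2.imwrite("pics/g3.png",cv2.resize(cv2.cvtColor(c["img"][150:250,180:300],cv2.COLOR_RGB2BGR),None,fx=6,fy=6))
inc(s,[557,17,61],4);print(s["moment"].round(2))
E
```

```text
pos [557.   16.8  84.4] jaw 4.3 F [ 0.   0.4 -0.3] w 30.8 t 7.35 q7 0.09
inc [ 0.02 -0.    2.34] [ 0.  -0.   0.3]
[-0.01 -0.05  0.02]
```

View pics/g3.png

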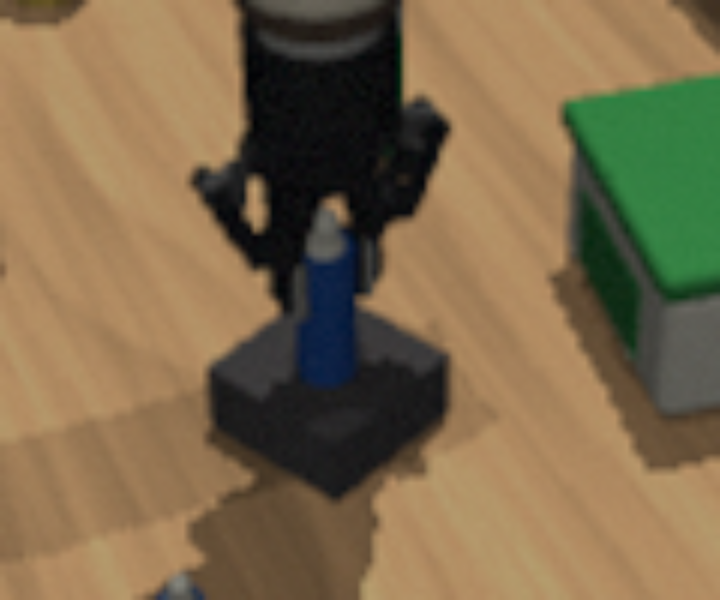

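The stick's foot has entered the hole mouth at about (328,385) in the crop, with no contact force. I'll keep going down.

Call:
drive_tool(increments=[0, 0, 0.4, 0, 0, 0, 0, 0, 0.8, 0, 0, 0, 0, 0, 1.2, 0, 0, 0, 0, 0, 1.6, 0, 0, 0, 0, 0, 1.9, 0, 0, 0, 0, 0, 2.1, 0, 0, 0, 0, 0, 2.2, 0, 0, 0, 0, 0, 2.2, 0, 0, 0])

```text
clock: 8.35
ee_pos: [557.0, 16.8, 62.3]
eef_rot: [3.141, -0.0, 1.645]
contact_force: [0.4, 1.0, -1.7]
grip_width: 31.1
```

Call:
drive_tool(increments=[0, 0, 0.05, 0, 0, 0, 0, 0, 0.1, 0, 0, 0, 0, 0, 0.15, 0, 0, 0, 0, 0, 0.2, 0, 0, 0, 0, 0, 0.25, 0, 0, 0, 0, 0, 0.25, 0, 0, 0, 0, 0, 0.25, 0, 0, 0, 0, 0, 0.25, 0, 0, 0])

```text
clock: 9.35
ee_pos: [557.0, 16.8, 60.6]
eef_rot: [3.141, -0.0, 1.645]
contact_force: [-1.8, 0.2, 7.4]
grip_width: 31.1
```

Call:
drive_tool(increments=[0, 0, -0.1, 0, 0, 0, 0, 0, -0.1, 0, 0, 0, 0, 0, -0.1, 0, 0, 0, 0, 0, -0.1, 0, 0, 0, 0, 0, -0.1, 0, 0, 0, 0, 0, -0.1, 0, 0, 0, 0, 0, -0.1, 0, 0, 0, 0, 0, -0.1, 0, 0, 0], grip=1)

```text
clock: 10.35
ee_pos: [556.9, 16.8, 60.8]
eef_rot: [-3.142, -0.0, 1.645]
contact_force: [0.0, -0.9, -0.2]
grip_width: 85.5
```

Call:
drive_tool(increments=[0, 0, -0.7, 0, 0, 0, 0, 0, -2, 0, 0, 0, 0, 0, -4, 0, 0, 0, 0, 0, -7, 0, 0, 0, 0, 0, -10, 0, 0, 0, 0, 0, -13, 0, 0, 0, 0, 0, -15, 0, 0, 0, 0, 0, -15, 0, 0, 0])

```text
clock: 11.35
ee_pos: [558.4, 16.9, 213.4]
eef_rot: [3.137, -0.0, 1.645]
contact_force: [-0.2, 0.9, -0.4]
grip_width: 85.4
```

```bash
python3 - <<'E'
from h import *
from plant import r
import pickle
c=r.read_camera("side");s=r.read_state()
d0=pickle.load(open("c0.pkl","rb"))["side"]
w=(218,168,34,48)
A=win(c,w)
m=((A[...,2]>A[...,0]+15)).astype(float)
print("\n".join("".join(".#"[int(v)] for v in row) for row in m))
ys,xs=np.nonzero(m)
for xy in((557,17),(556,16),(558,18)):print(xy,"pred shoulder",proj(c,[*xy,97]).round(1),"hole mouth",proj(c,[*xy,42]).round(1))
cv2.imwrite("pics/g4.png",cv2.resize(cv2.cvtColor(c["img"][150:250,160:300],cv2.COLOR_RGB2BGR),None,fx=5,fy=5))
inc(s,[422.5,212.5,180],4)
E
```

```text
..................................
..................................
..................................
..................................
............................#.....
..................................
..................................
..................................
..................................
..................................
..................................
..................................
..................................
..................................
..................................
..................................
..................................
..................................
..................................
..................................
..................................
..................................
..................................
..................................
..................................
..................................
..................#...............
............##.....#..............
...........##......##.............
...........##......##.............
...........###....###.............
............###
[... 197 characters left out ...]
.........##########.............
...........##########.............
...........##########.............
...........###########............
...........###########............
...........###########............
............##########............
............#########.............
............########..............
..............######..............
..................................
(557, 17) pred shoulder [[233.4 196.2]] hole mouth [[233.8 209.6]]
(556, 16) pred shoulder [[233.2 196.5]] hole mouth [[233.6 209.9]]
(558, 18) pred shoulder [[233.6 196. ]] hole mouth [[233.9 209.3]]
pos [557.4  16.9 211.9] jaw 4.3 F [ 0.5  0.2 -0.5] w 85.4 t 11.4 q7 0.06
inc [ 20.51 -12.     3.17] [ 0.1 -0.   0.3]
```

View pics/g4.png

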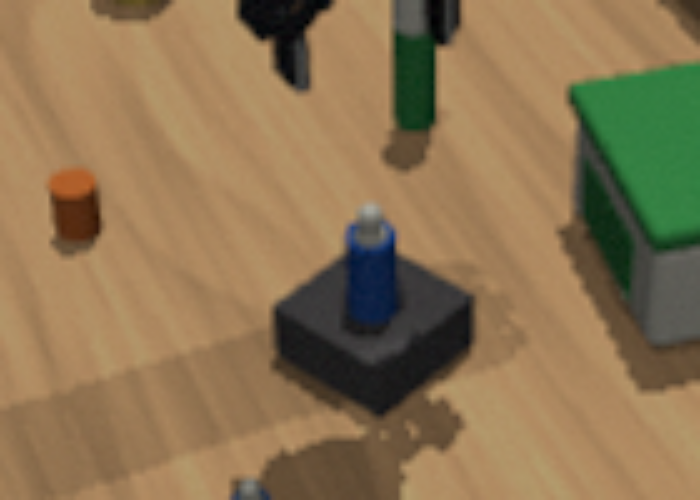

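The stick is standing in the hole, let go of, with its shoulder at about (370,230) in the crop, and the predicted shoulder pixel matches. The cap, at (75,205), is undisturbed. Next I'll fetch the cap, squeezing it lightly along both axes so it ends up centred.

Call:
drive_tool(increments=[2.5, -1.5, 0, 0, 0, 0, 5.5, -3.2, 0, 0, 0, 0, 9, -5.2, 1, 0, 0, 0, 12.5, -7.3, 3, 0, 0, 0, 15.5, -9, 5.5, 0, 0, 0, 18, -10.5, 8, 0, 0, 0, 20, -11.7, 10, 0, 0, 0, 20.5, -12, 11, 0, 0, 0])

```text
clock: 12.4
ee_pos: [419.7, 212.8, 99.0]
eef_rot: [-3.138, 0.001, 1.648]
contact_force: [0.6, 0.1, 0.9]
grip_width: 85.7
```

```bash
python3 - <<'E'
from h import *
from plant import r
inc(r.read_state(),[422.5,212.5,4],4)
E
```

```text
pos [419.7 212.8  99. ] jaw 4.4 F [0.6 0.1 0.9] w 85.7 t 12.4 q7 -0.42
inc [-0.04  0.31  9.49] [-0.2  0.1  0.4]
```

Call:
drive_tool(increments=[0, 0.2, 1.5, 0, 0, 0, 0, 0.2, 3.5, 0, 0, 0, 0, 0.2, 5.5, 0, 0, 0, 0, 0.2, 7.3, 0, 0, 0, 0, 0.2, 8.5, 0, 0, 0, 0, 0.2, 9.2, 0, 0, 0, 0, 0.2, 9.4, 0, 0, 0, 0, 0.2, 9.4, 0, 0, 0])

```text
clock: 13.4
ee_pos: [424.3, 212.6, 7.1]
eef_rot: [3.141, -0.0, 1.645]
contact_force: [0.7, -0.0, 0.4]
grip_width: 85.0
```

Call:
drive_tool(increments=[0, 0, 0, 0, 0, 0, 0, 0, 0, 0, 0, 0, 0, 0, 0, 0, 0, 0, 0, 0, 0, 0, 0, 0, 0, 0, 0, 0, 0, 0, 0, 0, 0, 0, 0, 0, 0, 0, 0, 0, 0, 0, 0, 0, 0, 0, 0, 0], grip=-1, newtons=20)

```text
clock: 14.4
ee_pos: [424.1, 212.6, 7.1]
eef_rot: [3.141, -0.0, 1.645]
contact_force: [-0.9, -1.0, 6.0]
grip_width: 31.9
```

Call:
drive_tool(increments=[0, 0, 0, 0, 0, 0, 0, 0, 0, 0, 0, 0, 0, 0, 0, 0, 0, 0, 0, 0, 0, 0, 0, 0, 0, 0, 0, 0, 0, 0, 0, 0, 0, 0, 0, 0, 0, 0, 0, 0, 0, 0, 0, 0, 0, 0, 0, 0], grip=1)

```text
clock: 15.4
ee_pos: [424.0, 212.5, 6.8]
eef_rot: [-3.142, -0.0, 1.645]
contact_force: [-0.5, -0.1, -0.1]
grip_width: 85.5
```

```bash
python3 - <<'E'
from h import *
from plant import r
s=r.read_state();inc(s,[*s["ee_pos"][:2],4],94)
c=r.read_camera("side")
cv2.imwrite("pics/g5.png",cv2.resize(cv2.cvtColor(c["img"][130:230,120:240],cv2.COLOR_RGB2BGR),None,fx=5,fy=5))
E
```

```text
pos [424.  212.5   6.8] jaw 4.3 F [-0.5 -0.1 -0.1] w 85.5 t 15.4 q7 -0.41
inc [-0.    0.    0.28] [  0.   -0.  -89.7]
```

View pics/g5.png

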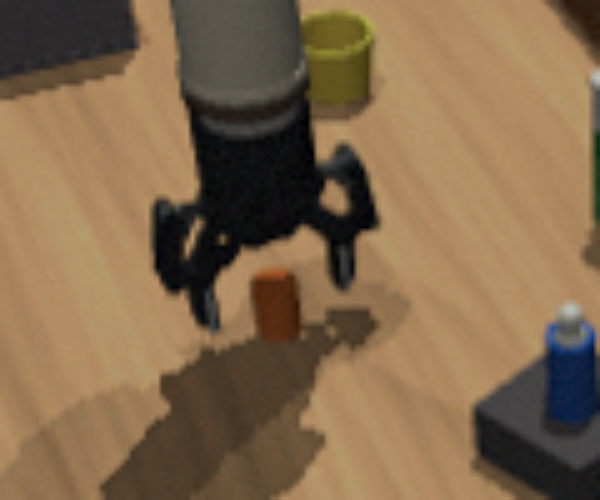

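The cap is upright and centred between the open fingers, at about (275,305) in the crop. I'll turn a quarter and grip for real.

Call:
drive_tool(increments=[0, 0, 0, 0, 0, -10, 0, 0, 0, 0, 0, -20, 0, 0, 0, 0, 0, -30, 0, 0, 0, 0, 0, -40, 0, 0, 0, 0, 0, -50, 0, 0, 0.2, 0, 0, -60, 0, 0, 0.2, 0, 0, -70, 0, 0, 0.2, 0, 0, -80])

```text
clock: 16.45
ee_pos: [424.0, 212.4, 4.8]
eef_rot: [-3.142, 0.0, 3.047]
contact_force: [-0.2, 0.1, 0.2]
grip_width: 85.6
```

Call:
drive_tool(increments=[0, 0, 0, 0, 0, -5, 0, 0, 0, 0, 0, -5, 0, 0, 0, 0, 0, -5, 0, 0, 0, 0, 0, -5, 0, 0, 0, 0, 0, -5, 0, 0, 0, 0, 0, -5, 0, 0, 0, 0, 0, -5, 0, 0, 0, 0, 0, -5])

```text
clock: 17.45
ee_pos: [424.0, 212.5, 4.8]
eef_rot: [-3.142, -0.0, 3.129]
contact_force: [-0.4, -1.2, 0.9]
grip_width: 85.1
```

Call:
drive_tool(increments=[0, 0, 0, 0, 0, 0, 0, 0, 0, 0, 0, 0, 0, 0, 0, 0, 0, 0, 0, 0, 0, 0, 0, 0, 0, 0, 0, 0, 0, 0, 0, 0, 0, 0, 0, 0, 0, 0, 0, 0, 0, 0, 0, 0, 0, 0, 0, 0], grip=-1, newtons=90)

```text
clock: 18.45
ee_pos: [424.0, 212.5, 5.2]
eef_rot: [-3.141, 0.0, 3.129]
contact_force: [-1.3, -0.7, 5.6]
grip_width: 30.6
```

Call:
drive_tool(increments=[0, 0, -0.5, 0, 0, 0, 0, 0, -2.5, 0, 0, 0, 0, 0, -6, 0, 0, 0, 0, 0, -10, 0, 0, 0, 0, 0, -13.5, 0, 0, 0, 0, 0, -16, 0, 0, 0, 0, 0, -17.5, 0, 0, 0, 0, 0, -17.5, 0, 0, 0])

```text
clock: 19.45
ee_pos: [424.6, 212.7, 180.5]
eef_rot: [3.141, 0.002, 3.128]
contact_force: [0.1, -0.7, -0.4]
grip_width: 30.7
```

```bash
python3 - <<'E'
from h import *
from plant import r
s=r.read_state();inc(s,[557,17,180])
E
```

```text
pos [424.6 212.7 180.5] jaw 89.2 F [ 0.1 -0.7 -0.4] w 30.7 t 19.45 q7 0.9
inc [-13.5  -19.39   0.07] [0. 0. 0.]
```

Call:
drive_tool(increments=[-1.5, -2.1, 0, 0, 0, 0, -4, -5.7, 0, 0, 0, 0, -6.5, -9.3, 0, 0, 0, 0, -9, -13, 0, 0, 0, 0, -11, -16, 0, 0, 0, 0, -12.7, -18.3, 0, 0, 0, 0, -13.5, -19.4, 0, 0, 0, 0, -13.5, -19.4, 0, 0, 0, 0])

```text
clock: 20.45
ee_pos: [556.0, 16.4, 178.6]
eef_rot: [3.141, -0.002, 3.128]
contact_force: [-0.6, 0.4, -0.3]
grip_width: 30.7
```

Call:
drive_tool(increments=[0, 0, 1, 0, 0, 0, 0, 0, 2, 0, 0, 0, 0, 0, 3, 0, 0, 0, 0, 0, 4, 0, 0, 0, 0, 0, 4.5, 0, 0, 0, 0, 0, 4.8, 0, 0, 0, 0, 0, 4.8, 0, 0, 0, 0, 0, 4.8, 0, 0, 0])

```text
clock: 21.45
ee_pos: [556.7, 16.7, 132.1]
eef_rot: [3.142, 0.001, 3.129]
contact_force: [-0.5, -0.3, -0.3]
grip_width: 30.2
```

```bash
python3 - <<'E'
from h import *
from plant import r
s=r.read_state();inc(s,[557,17,115])
im=[]
for n,(x,y,w,h) in(("side",(190,150,90,90)),("top",(215,170,60,90))):
    c=r.read_camera(n);im.append(cv2.resize(cv2.cvtColor(c["img"][y:y+h,x:x+w],cv2.COLOR_RGB2BGR),None,fx=5,fy=5))
cv2.imwrite("pics/g6.png",np.hstack(im))
E
```

```text
pos [556.7  16.7 132.1] jaw 89.3 F [-0.5 -0.3 -0.3] w 30.2 t 21.45 q7 1.32
inc [-0.02  0.03  1.71] [0. 0. 0.]
```

View pics/g6.png

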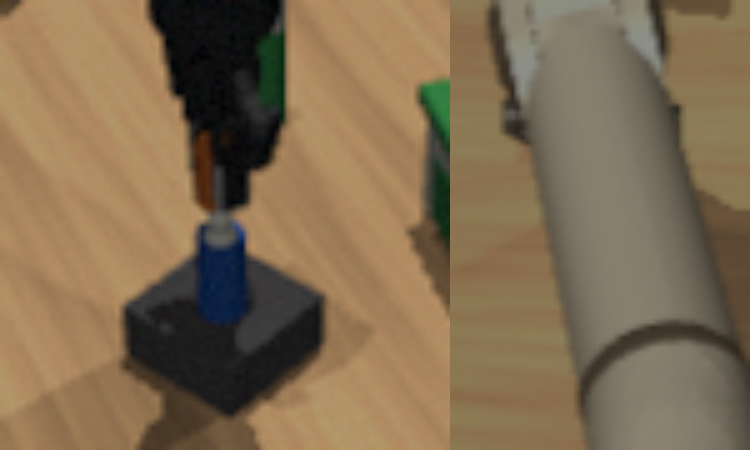

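The cap (side crop, around (207,170)) hangs right over the white stud at (218,215). I'll go down in small steps and watch the force.

Call:
drive_tool(increments=[0, 0, 0.3, 0, 0, 0, 0, 0, 0.6, 0, 0, 0, 0, 0, 0.9, 0, 0, 0, 0, 0, 1.2, 0, 0, 0, 0, 0, 1.4, 0, 0, 0, 0, 0, 1.6, 0, 0, 0, 0, 0, 1.6, 0, 0, 0, 0, 0, 1.6, 0, 0, 0])

```text
clock: 22.55
ee_pos: [556.5, 16.8, 115.8]
eef_rot: [3.142, 0.0, 3.129]
contact_force: [0.6, -0.5, -0.4]
grip_width: 30.6
```

Call:
drive_tool(increments=[0, 0, 0.1, 0, 0, 0, 0, 0, 0.2, 0, 0, 0, 0, 0, 0.3, 0, 0, 0, 0, 0, 0.4, 0, 0, 0, 0, 0, 0.5, 0, 0, 0, 0, 0, 0.5, 0, 0, 0, 0, 0, 0.5, 0, 0, 0, 0, 0, 0.5, 0, 0, 0])

```text
clock: 23.55
ee_pos: [558.1, 16.9, 112.4]
eef_rot: [3.142, 0.003, 3.129]
contact_force: [-1.8, 0.0, 9.1]
grip_width: 30.5
```

Call:
drive_tool(increments=[0, 0, 0.1, 0, 0, 0, 0, 0, 0.2, 0, 0, 0, 0, 0, 0.3, 0, 0, 0, 0, 0, 0.4, 0, 0, 0, 0, 0, 0.5, 0, 0, 0, 0, 0, 0.5, 0, 0, 0, 0, 0, 0.5, 0, 0, 0, 0, 0, 0.5, 0, 0, 0])

```text
clock: 24.55
ee_pos: [556.3, 16.7, 105.6]
eef_rot: [3.142, -0.0, 3.129]
contact_force: [-0.4, -0.2, -0.3]
grip_width: 30.6
```

Call:
drive_tool(increments=[0, 0, 0.1, 0, 0, 0, 0, 0, 0.2, 0, 0, 0, 0, 0, 0.3, 0, 0, 0, 0, 0, 0.35, 0, 0, 0, 0, 0, 0.4, 0, 0, 0, 0, 0, 0.4, 0, 0, 0, 0, 0, 0.4, 0, 0, 0, 0, 0, 0.4, 0, 0, 0])

```text
clock: 25.55
ee_pos: [557.0, 16.9, 102.2]
eef_rot: [3.141, 0.001, 3.129]
contact_force: [0.4, 0.6, 4.4]
grip_width: 30.6
```

Force fell to zero, so it clicked, and it is now rising at the predicted home height (TCP ≈ 102). I'll press on.

Call:
drive_tool(increments=[0, 0, 0.05, 0, 0, 0, 0, 0, 0.1, 0, 0, 0, 0, 0, 0.15, 0, 0, 0, 0, 0, 0.2, 0, 0, 0, 0, 0, 0.25, 0, 0, 0, 0, 0, 0.3, 0, 0, 0, 0, 0, 0.3, 0, 0, 0, 0, 0, 0.3, 0, 0, 0])

```text
clock: 26.55
ee_pos: [558.3, 17.0, 102.1]
eef_rot: [-3.141, 0.004, 3.129]
contact_force: [-4.2, 1.0, 23.0]
grip_width: 31.0
```

Call:
drive_tool(increments=[0, 0, 0.05, 0, 0, 0, 0, 0, 0.05, 0, 0, 0, 0, 0, 0.05, 0, 0, 0, 0, 0, 0.05, 0, 0, 0, 0, 0, 0.05, 0, 0, 0, 0, 0, 0.05, 0, 0, 0, 0, 0, 0.05, 0, 0, 0, 0, 0, 0.05, 0, 0, 0])

```text
clock: 27.55
ee_pos: [558.6, 17.1, 102.0]
eef_rot: [-3.141, 0.005, 3.129]
contact_force: [-5.1, 0.1, 27.5]
grip_width: 31.1
```

```bash
python3 - <<'E'
from h import *
from plant import r
c=r.read_camera("side");s=r.read_state();inc(s,[557,17,102])
cv2.imwrite("pics/g7.png",cv2.resize(cv2.cvtColor(c["img"][160:230,200:270],cv2.COLOR_RGB2BGR),None,fx=8,fy=8))
print([proj(c,[557,17,z]).round(1)[0].tolist() for z in(42,97,137)])
E
```

```text
pos [558.6  17.  102.1] jaw 89.3 F [-3.9 -0.8 27.5] w 30.3 t 27.6 q7 1.3
inc [ 0.16 -0.01  0.01] [0. 0. 0.]
[[233.8, 209.6], [233.4, 196.2], [233.1, 186.1]]
```

View pics/g7.png

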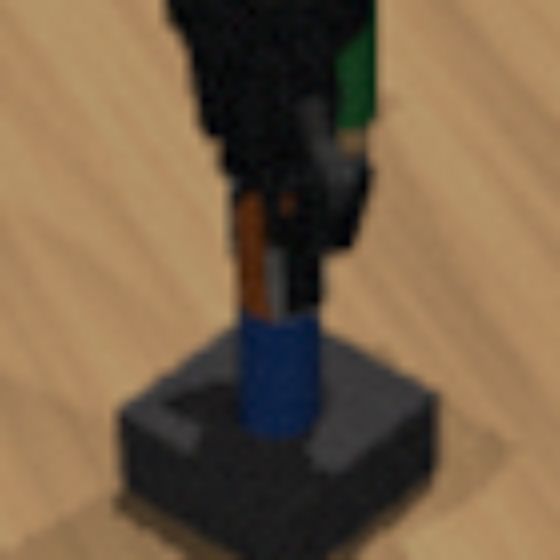

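The orange rim meets the blue shoulder directly at about (265,318) in the crop, with no white showing. The stick is upright in the stand and the press is steady at 27 N. I'm handing in.

```bash
python3 - <<'E'
from plant import r
print(r.job_done());s=r.read_state();print(s["clock"],s["ee_pos"],s["contact_force"],s["grip_width"])
E
```

```text
the job is handed in; nothing more can be done
None
the job is handed in; nothing more can be done
```

I handed the job in at about 27.6 s, with the stick in the stand, the cap clicked on, and the arm still gripping the cap and pressing it down. The hand-in gave no verdict, and I could not read the state after it.

- **Stick:** I picked the largest of the three blue sticks and lowered it into the stand. I felt the hole floor at the expected height (7 N), let go, and saw it standing upright in the hole.
- **Cap:** I centred it with a light squeeze along one axis, then gripped it along the other and pressed it onto the stud. The claws resisted with about 9 N, then the force dropped to zero at the click. Pressing on, it rose to 27 N at TCP z = 102 mm, the height I had predicted for the rim fully home.
- **Last checks:** In the side picture the orange rim sits on the blue shoulder with no white showing. The push held at 27.5 N with the gripper 30–31 mm open on the cap.
- **Disagreements:** The two cameras differed by up to about 6 mm on the stick's y position, but it still went cleanly into the hole. The final push also showed about 4–5 N of sideways force and a tool shift of about 1.6 mm in x.
- **Other objects:** No contact with any other object was felt or seen, but I did not re-measure their positions at the end.

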